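Load a bearing race onto the pressing arbor

TASK

Load the press stand: pick up the plain steel bearing race (the open ring without balls) and slide it over the thicker of the two upright arbors. Keep hold of it until it is all the way down, then let go so that it lies flat on that stand's seat, and leave the complete ball bearing and the roll of tape alone.

Things in the scene. Friction and masses are not known exactly. Their poses are not given: they have to be found in the camera images.
- race_center (a point): Plain grey steel bearing race, an open ring lying flat on the bench: 61 mm outside diameter, 22 mm high, wall about 5 mm, clear bore 49 mm, 0.08 to 0.17 kg. The point is on its axis, half-way up (11 mm above its underside); z is its axis. A tall bench vice, about 0.27 m high, stands to its right, about 0.1 m or more from it, and reaches past the front edge of the bench.
- thick_arbor_seat (a point): Fixed steel pressing stand with the thick upright arbor. The point is on the arbor's axis at the height of the flat seat, 24 mm above the bench; z is up the arbor. The arbor is 38 mm in diameter and rises 36 mm above the seat, its top 8 mm tapering to 28 mm. The round seat is 74 mm in diameter; below it is a foot 104 mm in diameter and 10 mm high with three 5 mm high screw heads.
- thin_arbor_seat (a point): The other fixed pressing stand, the same but for its thin arbor, 16 mm in diameter (not the one to use). The point is on its axis at the height of its seat. The two stands may change places.
- race: The same bearing race; origin on its axis at the underside.
- bearing: Bystander: complete ball bearing with balls between its rings, 84 mm in diameter, 16 mm high, lying flat on the bench. Its origin is the centre of its underside.
- masking_tape: Bystander: roll of white masking tape, 80 mm in diameter, 24 mm high, lying flat on the bench. Its origin is the centre of its underside.

How it is judged (in metres and radians):
On the way:
1. the race, still held, is round the thick arbor and within 15 mm of the seat (horizontal distance between race and thick_arbor_seat below 0.014 m and z of race in the frame of thick_arbor_seat below 0.015 m and contact force between race and the fingers above 0.5 N), for 0.05 s.
At the end, for the whole second after the job is handed in: The race is round the thick arbor (axes within 14 mm), its underside within 4 mm of the seat and level within 0.15 rad, at rest and released (horizontal distance between race and thick_arbor_seat below 0.014 m and z of race in the frame of thick_arbor_seat between -0.004 and 0.004 m and angle between race's own z axis and vertical below 0.15 rad and linear speed of race below 0.02 m/s); the robot touches nothing.
It fails at once if the robot presses on the ball bearing with over 10 N (contact force between bearing and the fingers above 10 N or contact force between bearing and the arm above 10 N).
It fails at once if the robot presses on the roll of tape with over 10 N (contact force between masking_tape and the fingers above 10 N or contact force between masking_tape and the arm above 10 N).
It also fails if it takes over 42 s, if anything falls off the work surface, if the arm or the gripper's body presses on something with over 40 N, if the wrist force passes 120 N, or if a joint passes its speed limit or range.

ROBOT

A 6-joint arm with a two-finger parallel gripper is mounted at the origin on a cart in front of the work surface, level with it; the furniture and walls round the work are solid. World frame = base frame: x ahead of the robot, y to its left, z up, the work surface at z = 0. Lengths are in mm, angles in rad, forces in N, time in s.
With the tool pointing down it reaches from about 300 to 775 mm from the base axis. Payload 14.6 kg.
Tool frame: the origin (TCP) lies midway between the tips of the shut fingers; the grasp point (between the pads) lies 19 mm behind it (manip.tcp_to_grasp is the distance from the TCP to the grasp point, in mm); z points along the fingers, x is the direction in which the jaws open and shut, and the axes are right-handed (so a half turn about z gives the same grasp; the last joint's range is limited). The gripper opens to 94 mm and grips with 3 to 60 N. Pads are 16 mm wide; open, the fingers measure 119 mm over their backs; the gripper's body (75 mm by 177 mm) begins 78 mm behind the grasp point.
Start: joints at [1.227, 0.3, 1.521, -0, 1.321, -0.067], TCP at [150.301, 529.055, 205.446] pointing down, gripper open.
Joint ranges: [-3.03, 3.03], [-0.79, 2.21], [0.23, 2.52], [-1.04, 4.18], [0, 3.07], [-2.55, 2.55]. Speed limits (rad/s): [2.22, 2.22, 2.57, 3.14, 3.14, 3.14].

INTERFACE

Orientations are given as [roll, pitch, yaw] about the fixed x, y, z axes, in that order (R = Rz(yaw) Ry(pitch) Rx(roll)).
In Python, from cell import manip gives the robot as it stands.
- The arm moves only by the tool arm_command, never from a script. Its argument "steps" is a list of rows, each a list of 3 entries, a list of its own where there are three numbers: the opening, from 0 (shut) to 1 (fully open), then the shift along the tool's x, y, z in cm, then the turn about the tool's z in rad. A call has 1 to 5 rows; each row shifts and turns the commanded pose from where the row before left it, along the tool's axes as they then stand; what a row does not reach is not made up. A row lasts 1/12 s, in which the tool goes at most 41.7 mm and 7.16 degrees, less where a joint would pass 70% of its speed; a pose out of reach is approached as far as the arm can. A call with a gripper value outside its range is refused whole. The fingers move at their own pace and stop on an object; "force" is the grip in N (left out, the last holds). Time passes only in rows, so rows that do not move let the fingers close. It gives the time, the measured TCP pose, the force and the opening at its end, in the units of the state.
- manip.read_state(): the state, without advancing time (a new reading comes with each control period).
- manip.camera(name): name is "side" or "top" or "wrist"; returns (picture, depth): 384x512x3 uint8, red, green, blue; 384x512 float32, mm along the optical axis (not along the pixel's ray), 0 where there is no reading.
- manip.calibration(name): a dict with "fx", "fy", "cx", "cy" (pixels), "R" (3x3) and "t" (3): a world point X has camera coordinates R X + t; the wrist camera has in their place "tool_from_camera" (4x4, takes a point from camera to tool coordinates, whose origin is the TCP and whose axes are the tool frame's). Camera axes: x right, y down, z forward; pixel columns grow to the right and rows downward; lengths in mm; the calibration is good to about 2 mm. A picture is of the moment at which its call begins: read the wrist's pose just before it. calibration takes no time and is no camera call.
- manip.sign_off(): hands the job in, once; it reports no verdict.
The state is a dict: "clock": time; "joints": joint angles; "qd": joint speeds; "effort": joint torques, N m; "eef_pos": TCP position; "eef_rot": TCP orientation; "wrist_force": force on the tool from outside, world axes, zero at the start; "moment": the same for the moment, N m; "finger_gap": finger opening in mm.
Only numpy, scipy, OpenCV 4.12 (cv2) and the standard library are available. Lean on these libraries where they do the work, as an engineer would, in place of code of your own. Each camera call takes 0.05 s, during which the arm holds its last target.

## Working session

There is one attempt and no reset: what is moved stays moved. The work goes in short steps, Python scripts to look and compute and a tool call to move; the robot and the scene stay as the last step left them, time stands still between calls to the robot, and variables do not carry over. Pictures are saved under pics/ and viewed, and the job is handed in when it is done.

Besides the shell and the picture viewer there is one more tool, called after "Emit:" by a JSON object that holds its "api" and its "payload". arm_command: Moves the arm, as the interface text tells. Its arguments: {"type":"object","properties":{"steps":{"type":"array","items":{"type":"array"}},"force":{"type":"number"}},"required":["steps"]}

```bash
mkdir -p pics; ls; python3 - <<'E'
from cell import manip
import cv2,numpy as np
s=manip.read_state();print(s)
for n in["side","top","wrist"]:
    p,d=manip.camera(n);cv2.imwrite(f"pics/{n}0.png",p[:,:,::-1]);np.savez(f"pics/{n}0.npz",p=p,d=d)
    c=manip.calibration(n);print(n,{k:np.round(np.array(v),3).tolist() for k,v in c.items()})
E
```

```text
pics
{'clock': 0.0, 'joints': array([ 1.22741894e+00,  3.00491294e-01,  1.52159623e+00, -1.84053208e-05,
        1.32069627e+00, -6.65985295e-02]), 'qd': array([-5.53056739e-04, -1.84425820e-04,  3.21924190e-04, -5.94295731e-05,
       -5.90008291e-04,  7.35876708e-04]), 'effort': array([-1.30441786e-04, -5.31802976e+01, -3.52743852e+01,  7.08482321e-02,
        2.43696116e-02, -1.10207927e-04]), 'eef_pos': array([150.20805782, 528.81140702, 204.86884465]), 'eef_rot': array([-3.14153117e+00,  1.18969143e-03,  1.29402207e+00]), 'wrist_force': array([-0.63332588,  0.21720363,  0.10055192]), 'moment': array([ 0.00839097,  0.02379226, -0.02272461]), 'finger_gap': 94.09831986193254}
side {'fx': 358.417, 'fy': 358.417, 'cx': 252.547, 'cy': 187.021, 'R': [[-0.771, 0.637, -0.011], [0.486, 0.576, -0.657], [-0.412, -0.512, -0.753]], 't': [356.26, -305.742, 1189.978]}
top {'fx': 370.779, 'fy': 370.779, 'cx': 257.256, 'cy': 191.426, 'R': [[0.115, -0.993, -0.004], [-0.969, -0.111, -0.219], [0.217, 0.029, -0.976]], 't': [52.726, 561.04, 772.085]}
wrist {'fx': 270.041, 'fy': 270.041, 'cx': 255.306, 'cy': 186.386, 'tool_from_camera': [[1.0, -0.001, 0.001, 1.268], [0.0, 0.972, 0.233, -68.133], [-0.001, -0.233, 0.972, -180.748], [0.0, 0.0, 0.0, 1.0]]}
```

View pics/side0.png

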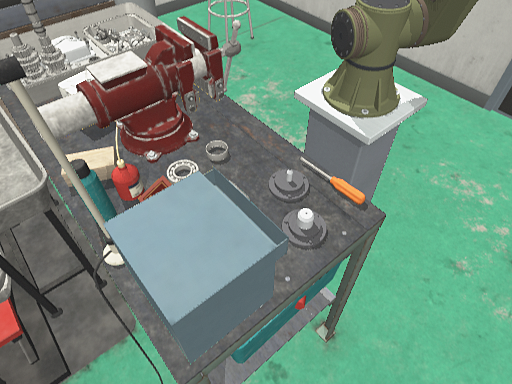

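View pics/top0.png

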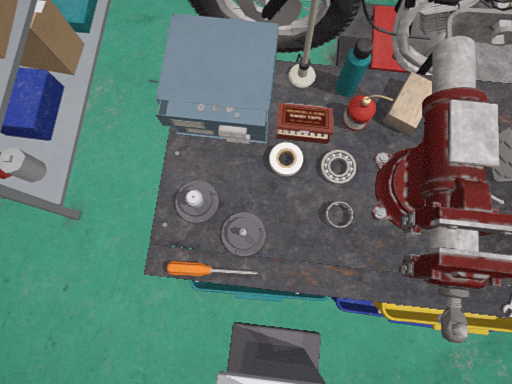

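View pics/wrist0.png

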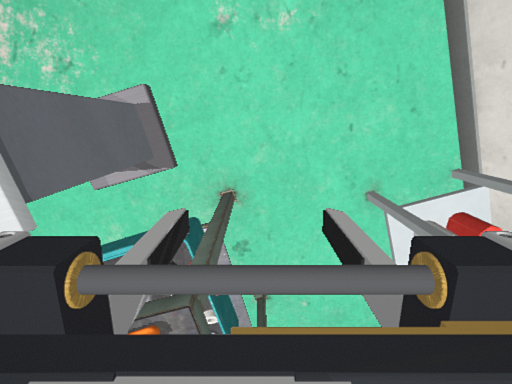

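Top view: race at about (339,214), bearing (338,166), tape (286,159), thick-arbor stand (196,200), thin one (243,233). The vice is on the right. Next I'll zoom in and measure.

```bash
cat > h.py <<'E'
from cell import manip
import cv2,numpy as np
def ray(n,uv,z):
    c=manip.calibration(n);R=np.array(c["R"]);t=np.array(c["t"])
    d=R.T@np.array([(uv[0]-c["cx"])/c["fx"],(uv[1]-c["cy"])/c["fy"],1]);o=-R.T@t
    return o+d*(z-o[2])/d[2]
def cloud(n,d):
    c=manip.calibration(n);v,u=np.mgrid[:384,:512]
    P=np.stack([(u-c["cx"])/c["fx"]*d,(v-c["cy"])/c["fy"]*d,d],-1)
    return (P-np.array(c["t"]))@np.array(c["R"])
E
python3 - <<'E'
from h import *
z=np.load("pics/top0.npz");p,d=z["p"],z["d"]
W=cloud("top",d)
for n,uv,zz in[("race",(339,214),15),("thickfoot",(196,201),10),("thin",(243,233),10),("tape",(286,159),24),("bear",(338,166),16)]:
    print(n,ray("top",uv,zz).round(1),W[uv[1],uv[0]].round(1))
for nm,uv in[("a",(339,214)),("b",(196,201)),("c",(243,233))]:
    P=W[uv[1]-35:uv[1]+35,uv[0]-35:uv[0]+35].reshape(-1,3);P=P[P[:,2]>-50]
    h=np.histogram(P[:,2],bins=np.arange(-6,70,4));print(nm,h[0])
crop=cv2.resize(p[170:270,160:370],None,fx=3.8,fy=3.8,interpolation=cv2.INTER_CUBIC);cv2.imwrite("pics/topz.png",crop[:,:,::-1])
q=np.load("pics/side0.npz")["p"][130:255,190:350];cv2.imwrite("pics/sidez.png",cv2.resize(q,None,fx=4.6,fy=4.6,interpolation=cv2.INTER_CUBIC)[:,:,::-1])
E
```

```text
race [529.8 -78.8  15. ] [ 5.325e+02 -8.170e+01  4.000e-01]
thickfoot [523.1 260.6  10. ] [514.5 251.1  58.8]
thin [460.3 139.9  10. ] [455.4 137.3  56.5]
tape [647.1  58.3  24. ] [655.3  57.3  -1.3]
bear [646.4 -68.4  16. ] [651.8 -71.5  -0.8]
a [ 994 3429  207   47   65   59   65   16    0    0    0    0    0    0
    0    0    0    0]
b [ 829 2363  116  546  206   23  139  389   22    5    4    7    8    6
   33   75   97    0]
c [ 805 2246  112  593  244   20  204  568   20    1    1    1    1    5
   12   16    8    0]
```

View pics/topz.png

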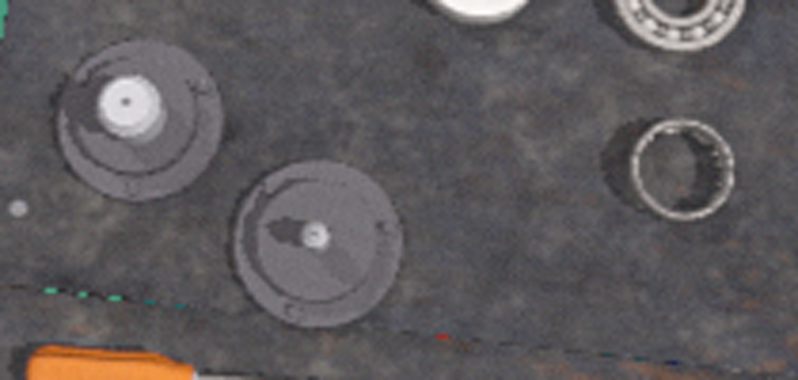

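View pics/sidez.png

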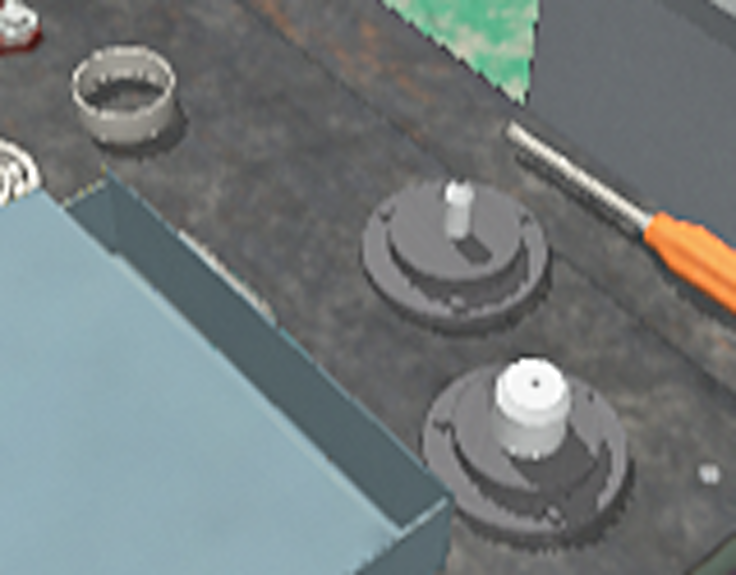

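```bash
python3 - <<'E'
from h import *
f=lambda u,v,x0,y0,k:((u+.5)/k-.5+x0,(v+.5)/k-.5+y0)
print("arbor top",ray("top",f(126,101,160,170,3.8),60),"side",ray("side",f(535,383,190,130,4.6),60))
print("race top",ray("top",f(683,170,160,170,3.8),22),"side",ray("side",f(124,82,190,130,4.6),22))
for n in("top","side"):
    z=np.load(f"pics/{n}0.npz");W=cloud(n,z["d"])
    for nm,c,lo,hi,r in[("race",(530,-79),18,25,50),("seat",(516,255),19,29,55),("foot",(516,255),6,13,70)]:
        m=(np.hypot(W[...,0]-c[0],W[...,1]-c[1])<r)&(W[...,2]>lo)&(W[...,2]<hi)
        P=W[m]
        if len(P)<8: print(n,nm,len(P));continue
        (x,y),rad=cv2.minEnclosingCircle(P[:,:2].astype(np.float32))
        print(n,nm,len(P),round(x,1),round(y,1),round(rad,1),np.median(P[:,2]))
E
```

```text
arbor top [524.31749265 259.69012135  60.        ] side [521.67710636 259.05550669  60.        ]
race top [527.73407788 -78.33101491  22.        ] side [526.33091426 -79.26106146  22.        ]
top race 81 529.1 -78.8 30.8 20.626127404884546
top seat 510 523.8 259.7 37.1 23.13204487706184
top foot 645 523.6 259.4 52.1 8.949507734804971
side race 82 527.9 -77.7 32.5 21.72708671127217
side seat 439 523.8 261.3 37.4 24.715248141316167
side foot 502 524.1 260.0 52.7 10.73136797558125
```

```bash
python3 - <<'E'
from h import *
for n in("top","side"):
    W=cloud(n,np.load(f"pics/{n}0.npz")["d"])
    X,Y,Z=W[...,0],W[...,1],W[...,2]
    # height map in 40mm cells
    print(n)
    print("      ",list(range(340,-320,-40)))
    for x in range(780,300,-40):
        row=[]
        for y in range(340,-320,-40):
            m=(X>x-20)&(X<x+20)&(Y>y-20)&(Y<y+20)
            row.append(int(np.percentile(Z[m],98)) if m.sum()>3 else -999)
        print(x,row)
    m=(Z>60)&(Z<400)&(X>400)&(X<640)&(Y<-100)&(Y>-400);print("vice ymax",np.percentile(Y[m],[95,99,100]))
    m=(Z>60)&(Z<400)&(X<760)&(X>500)&(Y>100)&(Y<400);print("box xmin",np.percentile(X[m],[0,1,5,10]))
E
```

```text
top
       [340, 300, 260, 220, 180, 140, 100, 60, 20, -20, -60, -100, -140, -180, -220, -260, -300]
780 [192, 191, 191, 191, 191, 191, 191, 46, 46, 47, 73, 150, 158, 49, 210, 223, 222]
740 [191, 191, 191, 191, 191, 191, 191, 62, 63, 62, 57, 77, 172, 2, 240, 241, 241]
700 [190, 191, 190, 191, 191, 191, 190, 66, 67, 65, 46, 14, 10, 26, 241, 242, 242]
660 [181, 183, 183, 183, 183, 183, 177, 25, 25, 16, 16, 16, 8, 65, 241, 242, 242]
620 [1, 2, 2, 2, 2, 2, 24, 25, 25, 15, 17, 17, 1, 69, 241, 242, 242]
580 [1, 10, 10, 9, 2, 2, 2, 2, 1, 1, 2, 2, 2, 66, 213, 241, 240]
540 [1, 25, 61, 25, 2, 2, 2, 2, 2, 2, 22, 21, 9, 34, 209, 249, 249]
500 [2, 24, 60, 24, 23, 25, 23, 2, 2, 2, 20, 21, 2, 266, 266, 267, 267]
460 [2, 2, 10, 2, 25, 58, 25, 2, 2, 2, 2, 1, 2, 265, 266, 266, 267]
420 [1, 1, 2, 1, 23, 25, 23, 1, 1, 2, 1, 1, 1, 265, 266, 266, 267]
380 [2, 27, 28, 28, 18, 17, 876, 1, 2, 1, 2, 1, 2, 2, 203, 214, 210]
340 [2, 27, 27, 26, 1, 2, 1, 1, 1, 1, 1, 1, 2, 1, 257, 253, 179]
vice ymax [-199.30758873 -194.90931447 -184.61039247]
box xmin [510.21745855 640.99489027 657.16698153 658.51551039]
side
 
[... 431 characters left out ...]
, 241, 243, 243]
620 [3, 2, -794, -999, -999, -999, -999, -999, -999, -999, 18, 18, 4, 68, 241, 243, 243]
580 [3, 9, 16, 11, 4, 3, 3, -999, 3, 3, 3, 3, 2, 69, 213, 241, 242]
540 [2, 26, 61, 26, 3, 3, 3, 3, 4, 3, 23, 22, 12, 111, 230, 250, 249]
500 [3, 25, 62, 25, 24, 26, 23, 2, 2, 3, 22, 23, 3, 267, 267, 267, 267]
460 [2, 3, 13, 3, 26, 59, 27, 3, 3, 3, 3, 3, 3, 266, 267, 267, 267]
420 [3, 2, 3, 3, 25, 27, 11, 3, 3, 3, 3, 3, 3, 266, 267, 267, 267]
380 [2, 29, 29, 29, 19, 19, 18, 3, 2, 2, 3, 2, 2, 3, 203, 177, 2]
340 [1, 28, 29, -999, 3, 3, 2, 2, 3, 2, 2, 2, 3, 2, 256, 248, 141]
vice ymax [-196.63928008 -192.01843253 -183.19659193]
box xmin [509.32828641 530.84578432 658.70226493 659.08318624]
```

Emit:
{"api": "arm_command", "payload": {"steps": [[1,[0,0,0],0.12],[1,[0,0,0],0.12],[1,[0,0,0],0.12],[1,[0,0,0],0.12],[1,[0,0,0],0.12]], "force": 25}}

```text
clock: 0.57
eef_pos: [150.3, 528.9, 205.2]
eef_rot: [3.141, 0.0, 0.688]
wrist_force: [-0.3, 0.1, -0.3]
finger_gap: 93.9
```

Emit:
{"api": "arm_command", "payload": {"steps": [[1,[0,0,0],0.12],[1,[0,0,0],0.12],[1,[0,0,0],0.12],[1,[0,0,0],0.12],[1,[0,0,0],0.12]]}}

```text
clock: 0.98
eef_pos: [150.3, 528.9, 205.2]
eef_rot: [3.141, 0.0, 0.088]
wrist_force: [0.6, -0.1, -0.5]
finger_gap: 94.0
```

Emit:
{"api": "arm_command", "payload": {"steps": [[1,[0,0,0],0.084],[1,[2,3,0],0],[1,[2,3,0],0],[1,[2,3,0],0],[1,[2,3,0],0]]}}

```text
clock: 1.4
eef_pos: [231.9, 408.4, 205.1]
eef_rot: [3.141, 0.0, 0.011]
wrist_force: [0.3, 0.5, 0.5]
finger_gap: 94.0
```

Emit:
{"api": "arm_command", "payload": {"steps": [[1,[2,3.4,0],0],[1,[2,3.4,0],0],[1,[2,3.4,0],0],[1,[2,3.4,0],0],[1,[2,3.4,0],0.01]]}}

```text
clock: 1.82
eef_pos: [333.6, 239.1, 205.5]
eef_rot: [-3.142, -0.0, 0.0]
wrist_force: [1.1, 0.3, -0.1]
finger_gap: 94.3
```

Emit:
{"api": "arm_command", "payload": {"steps": [[1,[2,3.4,0],0],[1,[2,3.4,0],0],[1,[2,3.4,0],0],[1,[2,3.4,0],0],[1,[2,3.4,0],0]]}}

```text
clock: 2.23
eef_pos: [433.7, 68.9, 205.5]
eef_rot: [-3.142, -0.0, -0.0]
wrist_force: [0.5, 0.5, -0.7]
finger_gap: 94.0
```

Emit:
{"api": "arm_command", "payload": {"steps": [[1,[2.4,3.4,0],0],[1,[2.4,3.4,0],0],[1,[2.4,3.4,0],0],[1,[2.4,3.4,0],0],[1,[0,0,0],0]]}}

```text
clock: 2.65
eef_pos: [531.3, -70.0, 204.3]
eef_rot: [3.141, 0.001, -0.004]
wrist_force: [-1.1, 0.8, -0.4]
finger_gap: 94.2
```

```bash
cat >> h.py <<'E'
from scipy.spatial.transform import Rotation as Rr
def wcam():
    s=manip.read_state();p,d=manip.camera("wrist")
    T=np.eye(4);T[:3,:3]=Rr.from_euler("xyz",s["eef_rot"]).as_matrix();T[:3,3]=s["eef_pos"]
    c=manip.calibration("wrist");T=T@np.array(c["tool_from_camera"])
    v,u=np.mgrid[:384,:512]
    P=np.stack([(u-c["cx"])/c["fx"]*d,(v-c["cy"])/c["fy"]*d,d],-1)@T[:3,:3].T+T[:3,3]
    return s,p,d,P,T
def wray(T,uv,z):
    c=manip.calibration("wrist")
    d=T[:3,:3]@np.array([(uv[0]-c["cx"])/c["fx"],(uv[1]-c["cy"])/c["fy"],1]);o=T[:3,3]
    return o+d*(z-o[2])/d[2]
E
python3 - <<'E'
from h import *
s,p,d,P,T=wcam()
print(s["clock"],s["eef_pos"],s["eef_rot"])
cv2.imwrite("pics/w1.png",p[:,:,::-1])
m=(np.hypot(P[...,0]-528,P[...,1]+78)<45)&(P[...,2]>17)&(P[...,2]<27)
print(m.sum(),cv2.minEnclosingCircle(P[m][:,:2].astype(np.float32)),P[m].mean(0))
E
```

```text
2.65 [531.28173375 -70.04262241 204.32645214] [ 3.14096195e+00  8.83515183e-04 -4.01030964e-03]
282 ((528.5084228515625, -75.8544692993164), 30.69408416748047) [528.14584785 -77.9786332   22.28808466]
```

View pics/w1.png

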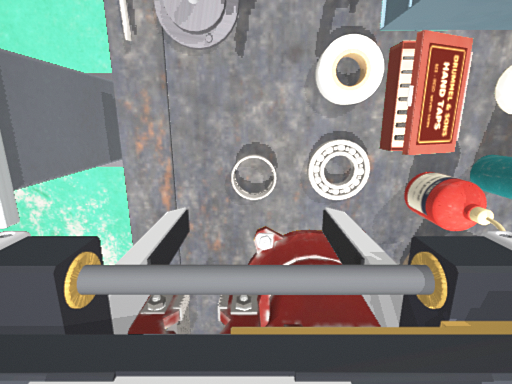

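Wrist view: the race ring is centred at about (254,177), between the fingers, and the bearing is at (338,169). All three cameras agree on race ≈ (528,-78).

Emit:
{"api": "arm_command", "payload": {"steps": [[1,[-0.3,0.8,2],0],[1,[0,0,3],0],[1,[0,0,3],0],[1,[0,0,3],0],[1,[0,0,3],0]]}}

```text
clock: 3.12
eef_pos: [525.6, -72.1, 64.4]
eef_rot: [-3.142, -0.0, 0.001]
wrist_force: [0.6, 0.3, -0.9]
finger_gap: 94.1
```

Emit:
{"api": "arm_command", "payload": {"steps": [[1,[0,0,0],0]]}}

```text
clock: 3.2
eef_pos: [523.0, -71.7, 60.6]
eef_rot: [-3.14, 0.008, 0.001]
wrist_force: [-0.7, 0.8, -1.3]
finger_gap: 94.0
```

```bash
python3 - <<'E'
from h import *
s,p,d,P,T=wcam()
print(s["clock"],s["eef_pos"],s["eef_rot"],s["wrist_force"])
cv2.imwrite("pics/w2.png",p[:,:,::-1])
m=(np.hypot(P[...,0]-528,P[...,1]+78)<40)&(P[...,2]>17)&(P[...,2]<27)
print(m.sum(),cv2.minEnclosingCircle(P[m][:,:2].astype(np.float32)))
E
```

```text
3.2 [523.01232236 -71.67383363  60.6199572 ] [-3.13982051e+00  8.05042591e-03  7.62660335e-04] [-0.69602276  0.8026019  -1.29537356]
804 ((528.2006225585938, -75.84996032714844), 30.645803451538086)
```

View pics/w2.png

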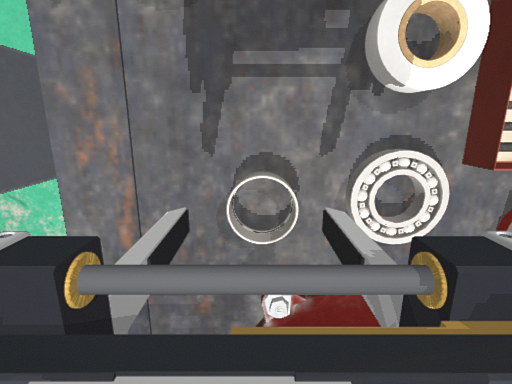

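Wrist view: the ring is at (262,209), slightly right of and short of the jaw centre. I need about +5 mm in x and +5 mm in tool y.

Emit:
{"api": "arm_command", "payload": {"steps": [[1,[0.4,0.5,1],0],[1,[0,0,1],0],[1,[0,0,0],0],[1,[0,0,0],0]]}}

```text
clock: 3.58
eef_pos: [530.3, -78.2, 45.8]
eef_rot: [3.142, -0.0, -0.0]
wrist_force: [0.6, -0.5, -0.6]
finger_gap: 94.0
```

```bash
python3 - <<'E'
from h import *
s,p,d,P,T=wcam()
print(s["clock"],s["eef_pos"],s["eef_rot"],s["wrist_force"])
m=(np.hypot(P[...,0]-528,P[...,1]+78)<40)&(P[...,2]>17)&(P[...,2]<27)
print(m.sum(),cv2.minEnclosingCircle(P[m][:,:2].astype(np.float32)))
E
```

```text
3.5833 [530.31090459 -78.17467059  45.76724931] [ 3.14155853e+00 -1.83220797e-04 -1.40425924e-04] [ 0.64310547 -0.45567268 -0.64199264]
926 ((528.0321044921875, -76.08646392822266), 30.829891204833984)
```

Emit:
{"api": "arm_command", "payload": {"steps": [[1,[-0.2,-0.1,1.2],0],[1,[0,0,1.2],0],[1,[0,0,1.2],0],[1,[0,0,0.3],0],[1,[0,0,0],0]]}}

```text
clock: 4.05
eef_pos: [527.7, -77.0, 5.4]
eef_rot: [-3.141, 0.002, -0.0]
wrist_force: [0.1, -0.8, 0.5]
finger_gap: 93.9
```

Emit:
{"api": "arm_command", "payload": {"steps": [[1,[0,0,0],0],[1,[0,0,0],0]]}}

```text
clock: 4.22
eef_pos: [528.5, -77.2, 6.9]
eef_rot: [3.141, -0.001, 0.0]
wrist_force: [0.3, 0.1, -0.1]
finger_gap: 93.9
```

Emit:
{"api": "arm_command", "payload": {"steps": [[0.5,[0,0,0.2],0],[0.5,[0,0,0],0],[0.5,[0,0,0],0],[0.5,[0,0,0],0],[0.5,[0,0,0],0]], "force": 25}}

```text
clock: 4.63
eef_pos: [528.2, -77.1, 4.5]
eef_rot: [3.142, -0.0, 0.0]
wrist_force: [-0.6, -0.0, 0.2]
finger_gap: 63.8
```

Emit:
{"api": "arm_command", "payload": {"steps": [[0.5,[0,0,0],0],[0.5,[0,0,0],0],[0.5,[0,0,0],0],[0.5,[0,0,0],0],[0.5,[0,0,0],0]]}}

```text
clock: 5.05
eef_pos: [528.2, -77.1, 4.5]
eef_rot: [3.142, -0.0, 0.0]
wrist_force: [-0.5, 1.8, 2.2]
finger_gap: 60.2
```

Gap 60.2 mm, so the ring is gripped. Lifting.

Emit:
{"api": "arm_command", "payload": {"steps": [[0.3,[0,0,0],0],[0.3,[0,0,-1],0],[0.3,[0,0,-2],0],[0.3,[0,0,-3],0],[0.3,[0,0,-3],0]], "force": 30}}

```text
clock: 5.47
eef_pos: [527.6, -77.0, 95.6]
eef_rot: [-3.141, 0.002, -0.0]
wrist_force: [-0.4, 0.2, -1.5]
finger_gap: 59.9
```

Emit:
{"api": "arm_command", "payload": {"steps": [[0.3,[0,0,-3],0],[0.3,[0,0,0],0],[0.3,[0,0,0],0]]}}

```text
clock: 5.72
eef_pos: [528.7, -77.2, 126.1]
eef_rot: [3.141, -0.003, 0.0]
wrist_force: [-0.3, 0.4, -2.2]
finger_gap: 59.9
```

```bash
python3 - <<'E'
from h import *
s,p,d,P,T=wcam()
print(s["clock"],s["eef_pos"],s["wrist_force"],s["finger_gap"])
cv2.imwrite("pics/w3.png",p[:,:,::-1])
p,d=manip.camera("side");cv2.imwrite("pics/s3.png",cv2.resize(p[60:260,120:360],None,fx=3,fy=3)[:,:,::-1])
E
```

```text
5.7167 [528.745045   -77.23414804 126.12409746] [-0.32046528  0.35274256 -2.23854911] 59.922640426284396
```

View pics/w3.png

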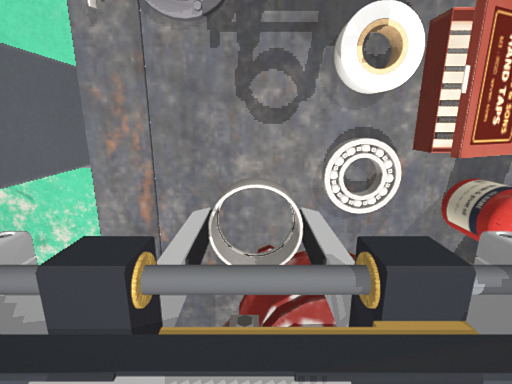

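View pics/s3.png

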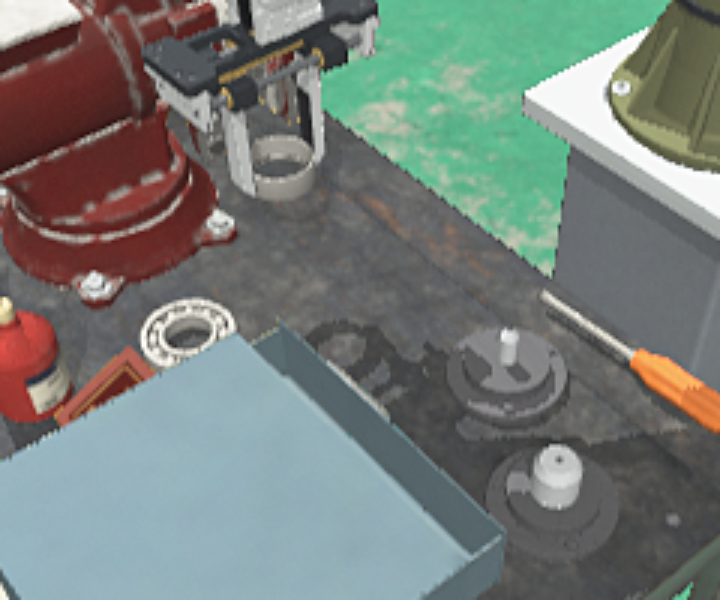

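The race is held level, with its centre at (255,228) in the wrist view. Carrying it to above the thick arbor.

Emit:
{"api": "arm_command", "payload": {"steps": [[0.3,[0,-2,0],0],[0.3,[0,-3.5,0],0],[0.3,[0,-3.5,0],0],[0.3,[0,-3.5,0],0],[0.3,[0,-3.5,0],0]]}}

```text
clock: 6.23
eef_pos: [527.2, 84.3, 122.9]
eef_rot: [3.141, 0.003, -0.0]
wrist_force: [0.7, -0.4, -1.7]
finger_gap: 60.4
```

Emit:
{"api": "arm_command", "payload": {"steps": [[0.3,[0,-3.5,0],0],[0.3,[0,-3.5,0],0],[0.3,[0,-3.5,0],0],[0.3,[0,-3.5,0],0],[0.3,[-0.5,-2,0],0]]}}

```text
clock: 6.65
eef_pos: [522.4, 245.7, 122.7]
eef_rot: [3.141, 0.002, 0.002]
wrist_force: [-0.4, -0.6, -1.4]
finger_gap: 59.9
```

Emit:
{"api": "arm_command", "payload": {"steps": [[0.3,[0,-1.7,0],0],[0.3,[0,0,0],0],[0.3,[0,0,0],0],[0.3,[0,0,0],0]]}}

```text
clock: 6.98
eef_pos: [522.9, 259.0, 123.4]
eef_rot: [3.141, 0.002, -0.0]
wrist_force: [-0.2, -0.4, -1.1]
finger_gap: 60.2
```

```bash
python3 - <<'E'
from h import *
s,p,d,P,T=wcam()
e=s["eef_pos"]
print(s["clock"],e,s["eef_rot"],s["wrist_force"],s["finger_gap"])
cv2.imwrite("pics/w4.png",p[:,:,::-1])
Q=P-e
m=(np.hypot(Q[...,0],Q[...,1])<45)&(Q[...,2]>10)&(Q[...,2]<25)
vv,uu=np.nonzero(m);print(m.sum(),uu.min(),uu.max(),vv.min(),vv.max(),"z",np.percentile(Q[m][:,2],[5,50,95]))
m2=m&(np.abs(Q[...,0])<27)
pts=Q[m2][:,:2]
# far (y max) rim
from scipy.optimize import least_squares
for r in (m2,):
    A=np.c_[2*pts,np.ones(len(pts))];sol=np.linalg.lstsq(A,(pts**2).sum(1),rcond=None)[0];print("ring fit rel TCP",sol[:2],np.sqrt(sol[2]+sol[0]**2+sol[1]**2))
m=(np.hypot(P[...,0]-523,P[...,1]-260)<25)&(P[...,2]>50)&(P[...,2]<66)
if m.sum()>5: print("arbor",m.sum(),cv2.minEnclosingCircle(P[m][:,:2].astype(np.float32)),np.median(P[m],axis=0))
E
```

```text
6.9833 [522.8840935 259.0413266 123.4263342] [ 3.14072970e+00  1.67551794e-03 -3.05486129e-04] [-0.19218442 -0.41501527 -1.05498356] 60.15093010489967
1850 188 323 181 264 z [10.80524753 17.84561397 22.70194818]
ring fit rel TCP [-0.31049564  1.95643708] 29.14243194703164
arbor 804 ((523.3512573242188, 262.6144714355469), 19.087732315063477) [523.03024664 260.59002785  60.92389865]
```

View pics/w4.png

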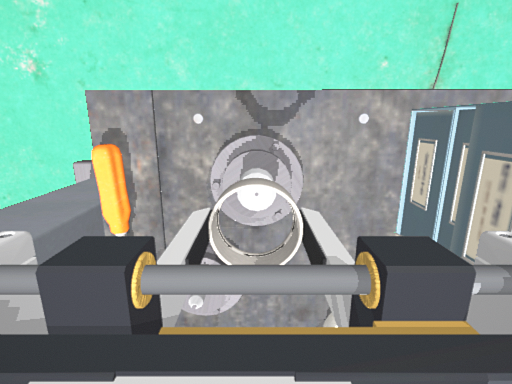

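```bash
python3 - <<'E'
from h import *
s,p,d,P,T=wcam();e=s["eef_pos"];print(s["clock"],e)
g=p.min(2)
cv2.imwrite("pics/w5z.png",cv2.resize(p[130:280,180:330],None,fx=4,fy=4,interpolation=cv2.INTER_CUBIC)[:,:,::-1])
print("arbor mark",wray(T,(257,193.5),60))
# rim points: horizontal plane rays on brightness
Q=P-e
m=((np.abs(Q[...,2]-17.5)<3)&(np.hypot(Q[...,0],Q[...,1]-1)<36)&(np.abs(Q[...,0])<26)).astype(np.uint8)
vv,uu=np.nonzero(m)
X=np.array([wray(T,(u,v),e[2]+17.5) for u,v in zip(uu,vv)])-e
def fit(x):
    A=np.c_[2*x[:,:2],np.ones(len(x))];so=np.linalg.lstsq(A,(x[:,:2]**2).sum(1),rcond=None)[0];return so[:2],np.sqrt(so[2]+so[0]**2+so[1]**2)
print(len(X),fit(X),X.min(0),X.max(0))
E
```

```text
7.0333 [523.10238864 258.85286149 123.75317213]
arbor mark [524.21616311 262.37400518  60.        ]
681 (array([-0.32325873,  1.70671346]), np.float64(29.134780677647292)) [-26.23927282 -23.43756938  17.5       ] [26.35248284 32.00100998 17.5       ]
```

View pics/w5z.png

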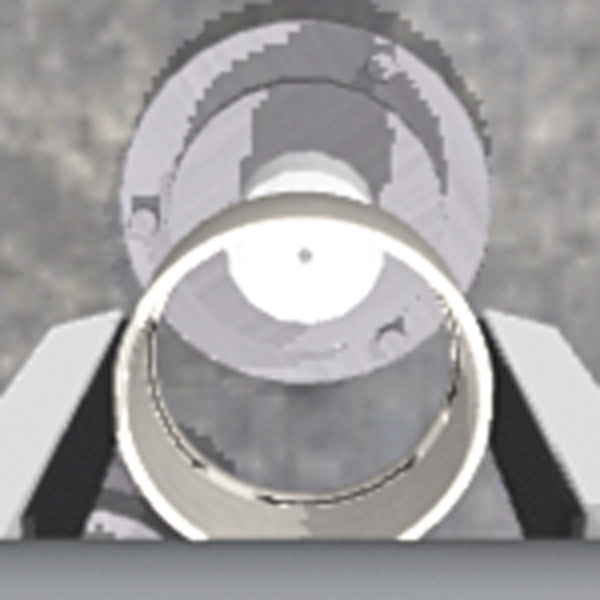

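Wrist crop: the arbor mark is at (305,255) and the ring centre column is 304, so x is aligned. In y the arbor is about 1 mm further left. Descending to just above the arbor.

Emit:
{"api": "arm_command", "payload": {"steps": [[0.3,[0,-0.1,1],0],[0.3,[0,0,1.5],0],[0.3,[0,0,1.5],0],[0.3,[0,0,0.7],0],[0.3,[0,0,0],0]]}}

```text
clock: 7.5
eef_pos: [522.4, 260.1, 75.4]
eef_rot: [3.14, 0.003, -0.001]
wrist_force: [-0.3, -0.3, -1.2]
finger_gap: 60.0
```

Emit:
{"api": "arm_command", "payload": {"steps": [[0.3,[0,0,0],0],[0.3,[0,0,0],0],[0.3,[0,0,0],0]]}}

```text
clock: 7.75
eef_pos: [523.6, 261.0, 78.3]
eef_rot: [-3.141, -0.001, -0.0]
wrist_force: [0.3, 0.4, -2.3]
finger_gap: 59.8
```

```bash
python3 - <<'E'
from h import *
s,p,d,P,T=wcam();e=s["eef_pos"];print(s["clock"],e,s["wrist_force"])
cv2.imwrite("pics/w6z.png",cv2.resize(p[130:280,180:330],None,fx=4,fy=4,interpolation=cv2.INTER_CUBIC)[:,:,::-1])
p,d=manip.camera("side");cv2.imwrite("pics/s6.png",cv2.resize(p[130:260,230:380],None,fx=4,fy=4,interpolation=cv2.INTER_CUBIC)[:,:,::-1])
E
```

```text
7.75 [523.62225633 260.98186606  78.31453378] [ 0.28243852  0.35926077 -2.2906643 ]
```

View pics/w6z.png

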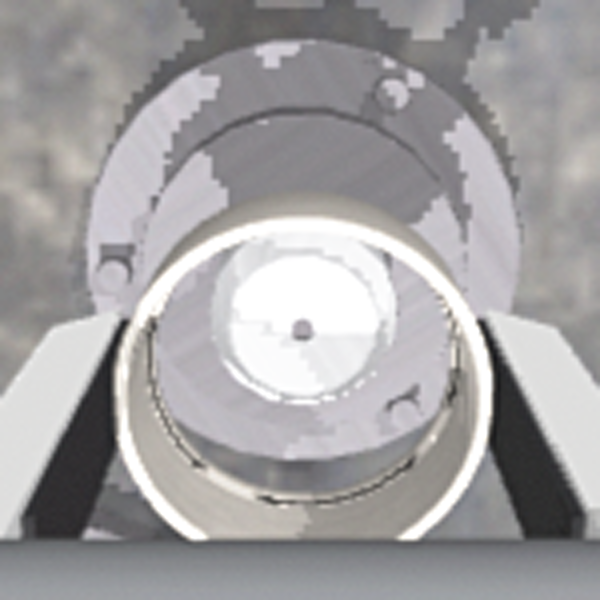

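View pics/s6.png

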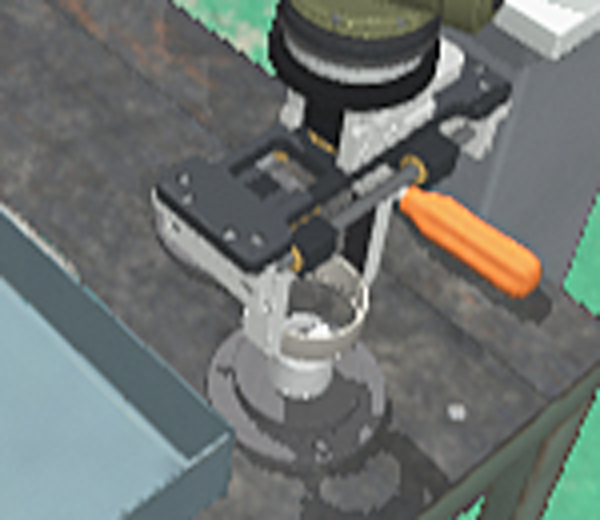

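Both views show the ring above the arbor and concentric to within a couple of mm (mark at wrist (255.1,211.9)). Checking the numbers with a ray.

```bash
python3 - <<'E'
from h import *
s=manip.read_state();e=s["eef_pos"]
T=np.eye(4);T[:3,:3]=Rr.from_euler("xyz",s["eef_rot"]).as_matrix();T[:3,3]=e
T=T@np.array(manip.calibration("wrist")["tool_from_camera"])
print(e,"arbor",wray(T,(255.0,211.7),60),"ring x L/R bottom edge",[wray(T,(180+u/4,130+v/4),e[2]-4.5)for u,v in((304,502),)],"rim far outer top",wray(T,(180+304/4,130+217/4),e[2]+17.5))
E
```

```text
[523.47891716 260.96189851  78.09547311] arbor [522.86403007 262.13744298  60.        ] ring x L/R bottom edge [array([523.59510199, 232.15886651,  73.59547311])] rim far outer top [523.51143523 292.14121494  95.59547311]
```

```bash
python3 - <<'E'
from h import *
s=manip.read_state();e=s["eef_pos"]
T=np.eye(4);T[:3,:3]=Rr.from_euler("xyz",s["eef_rot"]).as_matrix();T[:3,3]=e
T=T@np.array(manip.calibration("wrist")["tool_from_camera"])
def fit(x):
    A=np.c_[2*x[:,:2],np.ones(len(x))];so=np.linalg.lstsq(A,(x[:,:2]**2).sum(1),rcond=None)[0];return so[:2].round(1),np.sqrt(so[2]+so[0]**2+so[1]**2).round(1)
def go(pts,z): 
    return fit(np.array([wray(T,(180+(u+.5)/4-.5,130+(v+.5)/4-.5),z) for u,v in pts])-e)
bot=[(152,335),(160,405),(200,465),(265,498),(310,502),(370,488),(410,463),(445,405),(457,350)]
top=[(116,390),(125,330),(160,275),(220,232),(304,216),(390,235),(450,280),(485,330),(492,390)]
inn=[(128,390),(150,315),(200,258),(304,228),(400,255),(460,315),(480,390)]
for dz in(-7,-4.5,-2):print("bot",dz,go(bot,e[2]+dz))
for dz in(15,17.5,20):print("top",dz,go(top,e[2]+dz),go(inn,e[2]+dz))
E
```

```text
bot -7 (array([-0.3, -1.8]), np.float64(28.1))
bot -4.5 (array([-0.3, -0.8]), np.float64(27.7))
bot -2 (array([-0.3,  0.1]), np.float64(27.4))
top 15 (array([-0.2,  0.2]), np.float64(31.0)) (array([-0.2,  0.3]), np.float64(28.8))
top 17.5 (array([-0.2,  1.2]), np.float64(30.6)) (array([-0.2,  1.3]), np.float64(28.4))
top 20 (array([-0.2,  2.3]), np.float64(30.1)) (array([-0.2,  2.4]), np.float64(28.0))
```

Everything is within about 1 mm of concentric, and the clearance is 5.5 mm. Lowering.

Emit:
{"api": "arm_command", "payload": {"steps": [[0.3,[0,0,0.8],0],[0.3,[0,0,0.8],0],[0.3,[0,0,0.8],0],[0.3,[0,0,0.6],0],[0.3,[0,0,0],0]]}}

```text
clock: 8.27
eef_pos: [522.4, 260.5, 45.5]
eef_rot: [3.14, 0.003, 0.0]
wrist_force: [0.5, -0.0, -2.0]
finger_gap: 60.0
```

Emit:
{"api": "arm_command", "payload": {"steps": [[0.3,[0,0,0.6],0],[0.3,[0,0,0.5],0],[0.3,[0,0,0.2],0],[0.3,[0,0,0],0],[0.3,[0,0,0],0]]}}

```text
clock: 8.68
eef_pos: [523.2, 260.9, 34.5]
eef_rot: [-3.142, -0.0, 0.0]
wrist_force: [-0.6, 0.0, -1.3]
finger_gap: 60.0
```

Emit:
{"api": "arm_command", "payload": {"steps": [[0.3,[0,0,0.3],0],[0.3,[0,0,0.1],0],[0.3,[0,0,0],0],[0.3,[0,0,0],0]]}}

```text
clock: 9.02
eef_pos: [523.2, 260.9, 30.5]
eef_rot: [3.142, -0.0, -0.0]
wrist_force: [-0.2, -0.2, -1.4]
finger_gap: 60.2
```

Emit:
{"api": "arm_command", "payload": {"steps": [[0.3,[0,0,0.1],0],[0.3,[0,0,0],0],[0.3,[0,0,0],0]]}}

```text
clock: 9.27
eef_pos: [523.2, 260.9, 29.4]
eef_rot: [3.142, 0.0, 0.0]
wrist_force: [0.1, 0.4, -1.1]
finger_gap: 59.9
```

Emit:
{"api": "arm_command", "payload": {"steps": [[0.3,[0,0,0.1],0],[0.3,[0,0,0],0],[0.3,[0,0,0],0]]}}

```text
clock: 9.52
eef_pos: [523.3, 260.9, 28.6]
eef_rot: [-3.142, -0.0, 0.0]
wrist_force: [-0.1, -0.2, 0.0]
finger_gap: 60.2
```

Emit:
{"api": "arm_command", "payload": {"steps": [[0.3,[0,0,0.05],0],[0.3,[0,0,0],0],[0.3,[0,0,0],0]]}}

```text
clock: 9.77
eef_pos: [523.3, 260.9, 28.5]
eef_rot: [-3.141, -0.0, 0.0]
wrist_force: [-1.4, -0.7, 5.3]
finger_gap: 59.9
```

```bash
python3 - <<'E'
from h import *
s=manip.read_state();print(s["clock"],s["eef_pos"],s["wrist_force"])
p,d=manip.camera("side");cv2.imwrite("pics/s7.png",cv2.resize(p[130:260,230:380],None,fx=4,fy=4,interpolation=cv2.INTER_CUBIC)[:,:,::-1])
E
```

```text
9.7667 [523.31163404 260.94038177  28.48940427] [-1.39031886 -0.74222682  5.25559847]
```

View pics/s7.png

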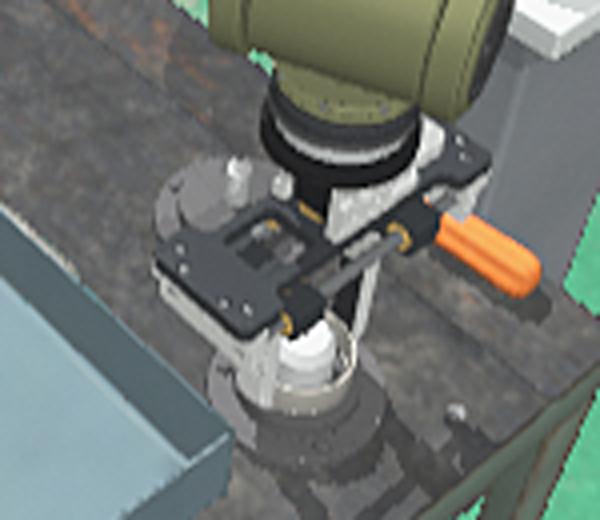

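The side view shows the ring round the thick arbor at about (308,385), down on the seat. The force has risen to 5 N, which confirms contact. Releasing.

Emit:
{"api": "arm_command", "payload": {"steps": [[0.75,[0,0,0],0],[0.85,[0,0,0],0],[0.95,[0,0,0],0],[0.95,[0,0,0],0],[0.95,[0,0,0],0]]}}

```text
clock: 10.23
eef_pos: [523.2, 260.8, 27.8]
eef_rot: [3.142, 0.0, -0.0]
wrist_force: [0.9, -1.1, 0.2]
finger_gap: 88.1
```

Emit:
{"api": "arm_command", "payload": {"steps": [[0.95,[0,0,0],0],[0.95,[0,0,0],0],[0.95,[0,0,0],0],[0.95,[0,0,0],0]]}}

```text
clock: 10.57
eef_pos: [523.2, 260.9, 27.9]
eef_rot: [3.142, -0.0, 0.0]
wrist_force: [1.0, -0.8, 0.3]
finger_gap: 89.1
```

Emit:
{"api": "arm_command", "payload": {"steps": [[0.95,[0,0,-1],0],[0.95,[0,0,-2],0],[0.95,[0,0,-3],0],[0.95,[0,0,-3],0],[0.95,[0,0,-3],0]]}}

```text
clock: 10.98
eef_pos: [523.0, 260.8, 150.1]
eef_rot: [-3.142, -0.0, 0.0]
wrist_force: [-0.4, -0.2, 1.0]
finger_gap: 89.3
```

Emit:
{"api": "arm_command", "payload": {"steps": [[0.95,[0,0,-3],0],[0.95,[0,0,0],0],[0.95,[0,0,0],0],[0.95,[0,0,0],0],[0.95,[0,0,0],0]]}}

```text
clock: 11.4
eef_pos: [522.7, 260.6, 176.8]
eef_rot: [3.141, 0.002, -0.0]
wrist_force: [-0.6, -0.4, 0.3]
finger_gap: 89.3
```

```bash
python3 - <<'E'
from h import *
s,p,d,P,T=wcam();print(s["clock"],s["eef_pos"],s["wrist_force"])
cv2.imwrite("pics/w8.png",p[:,:,::-1])
q,dd=manip.camera("side");cv2.imwrite("pics/s8.png",cv2.resize(q[130:260,230:380],None,fx=4,fy=4,interpolation=cv2.INTER_CUBIC)[:,:,::-1])
r=np.hypot(P[...,0]-523.3,P[...,1]-261)
m=(r<36)&(r>21)&(P[...,2]>40)&(P[...,2]<53)
Q=P[m];print(m.sum(),np.percentile(Q[:,2],[5,50,95]),cv2.minEnclosingCircle(Q[:,:2].astype(np.float32)))
A=np.c_[Q[:,:2]-Q[:,:2].mean(0),np.ones(len(Q))];print("slopes",np.linalg.lstsq(A,Q[:,2],rcond=None)[0])
m=(r<13)&(P[...,2]>55);print("arbor top",np.median(P[m],axis=0))
E
```

```text
11.4 [522.69763016 260.6258126  176.8195852 ] [-0.60335901 -0.37249712  0.27063281]
399 [40.99334799 46.85351383 48.21616205] ((523.0823974609375, 262.1478576660156), 30.566308975219727)
slopes [-2.30715001e-03  2.76075538e-02  4.60237848e+01]
arbor top [522.85973755 261.35562619  61.38911278]
```

View pics/w8.png

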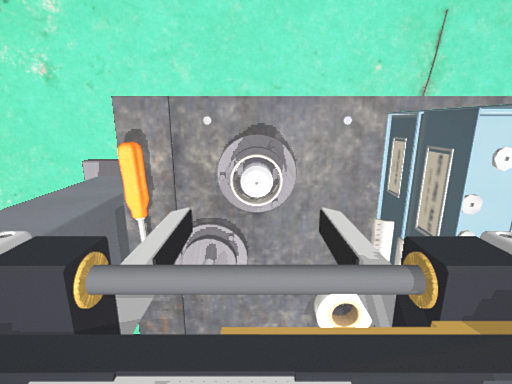

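View pics/s8.png

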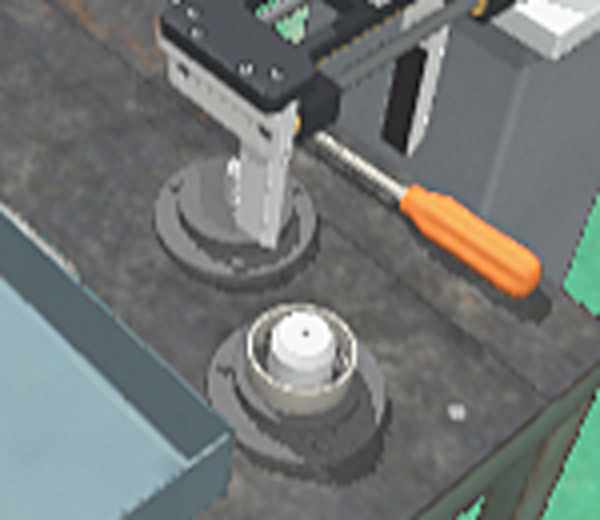

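Both views show the race lying flat on the seat and concentric with the thick arbor (wrist (256,181)). Its rim is at z ≈ 46–47 and the gripper is well clear.

```bash
python3 -c "
from cell import manip
print(manip.sign_off())"
```

```text
the job is handed in; nothing more can be done
None
```

The race is on the thick arbor's stand, lying on its seat, and the job was handed in at about 11.5 s of the 42 s allowed. I gripped it across its outside, carried it over and kept hold until the wrist force rose to about 5 N on the seat. Then I opened the fingers and backed straight up about 150 mm.

**Last checks (wrist camera):**
- **Height:** the race's rim is at z ≈ 46–47 mm, against 46 mm expected when seated.
- **Level:** the rim's slope is about 0.03 rad, against a limit of 0.15.
- **Centring:** the axes are within about 1 mm of each other, against a limit of 14 mm.
- **Released:** the fingers are open and clear, and the wrist force is near zero.

I steered clear of the ball bearing and the tape, and saw no sign of contact, but I didn't re-measure their positions at the end.

**Disagreements:** the cameras differed by 2–3 mm on the arbor and race positions. While the race was held, its upper and lower edges in the wrist view gave centres about 2 mm apart. Both are well inside the 5.5 mm clearance between race and arbor. No check failed.

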